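# Index the wheel to the ribbed sector and lock it with the spring plunger

## Task

On the indexing head, turn the wheel by its upright crank post until the sector marked with three ribs shows in the window of the bridge. Then push the black plunger button beside the window fully down, and if its spring pin has not dropped in, ease the wheel slowly by the post until the pin drops fully into the notch of that sector and locks the wheel. Do it gently: do not ram the button, do not wrench the wheel once the pin has caught, leave the button down and the loose things round the head where they lie.

Things in the scene. Friction and masses are not known exactly. Their poses are not given: they have to be found in the camera images.
- index_head: Steel indexing head screwed to the cart top. Origin: on the wheel's vertical axis, at the underside (cart top); its +x points from the axis to the bridge with window and plunger, z up. Bed 18 mm high, reaching 90 mm to -x, 105 mm to +x, 85 mm to either side. Bridge: 5 mm plate, upper face at z = 45 mm, x = 22 to 96 mm, up to 76 mm wide. Plunger boss at x = 64 mm, 26 mm wide, top at z = 62 mm.
- window (a point): Centre of the window in the bridge (26 mm in x by 30 mm in y of the head), 41 mm from the wheel's axis, at the bridge's upper face, 9 mm above the index ring, which is seen through it.
- wheel (a joint): Angle of the wheel's hub and crank arm about the head's z, rad, positive anticlockwise from above; at 0 the post is at the head's -x side, straight across from the window. Starts 0.6 to 1.3 rad anticlockwise of 0. Turns stiffly (0.22 N m, about 4 N at the post), stays where left; stops at -0.6 and 1.6. With the ribbed notch under the pin it reads between -0.28 and -0.05: see ring_face.
- ring_face (a point): On the axis, upper face of the aluminium index ring (radius 75 mm) on the hub. 6 sectors 60 degrees apart: one with three radial ribs, the others with one 8 mm stud, at radius 39 mm; each has amid it an 8.6 mm wide rim notch from radius 54 mm out. The ribbed one is across from the post but, set by eye, 0.05 to 0.28 rad anticlockwise of exact (unmeasured: feel it). It never slips.
- post (a point): Centre of the top face of the crank post: an upright black cylinder, 16 mm in diameter, fixed on the crank arm 58 mm from the wheel's axis; top at z = 84 mm, foot (upper face of the 20 mm wide arm) at z = 46 mm. May be gripped across from above or pushed.
- button: Round black plunger button, 26 mm in diameter, 8 mm thick, at x = 64 mm, y = 0 of the head. Origin: centre of its top face, at z = 82 mm of the head when up, 70 mm when fully down (12 mm travel to a hard stop). Held by friction, it stays where it is pushed; pushing takes 5 to 10 N. More than 35 N on it is ramming.
- pin: Steel spring pin under the button, 7 mm in diameter, round nose, pushed down out of the button by a spring of 1 to 4 N. Origin: lowest point of its nose. z in the head's frame: 40 mm with the button up (clear of the ring); with the button down 36 mm on the ring's face, or about 28 mm once dropped in a notch; the wheel is then locked, with 0.8 mm play each way. Over 12 N on it is wrenching.
- sanding_block: Loose bystander: cork sanding block, 64 x 112 x 37 mm, lying beside the head on its -y side. Origin: centre of its underside.
- wedge_0: Loose bystander: small wooden wedge, 28 x 90 x 18 mm, beside the head on its +y side. Origin: centre of its underside.

How it is judged (in metres and radians):
On the way, in this order (a step that is already met when the one before it is completed fails the run):
1. the ribbed sector shows in the window while the plunger is still up (value of joint wheel between -0.4 and 0.1 rad and z of button in the frame of index_head above 0.079 m), for 0.1 s.
2. the plunger button is pushed down with the ribbed sector in the window (value of joint wheel between -0.4 and 0.1 rad and z of button in the frame of index_head below 0.0725 m), for 0.1 s.
At the end, for the whole second after the job is handed in: The ribbed sector is in the window (wheel between -0.40 and 0.10 rad), the button is down to within 2.5 mm of its stop, the pin's nose stands at least 5 mm below the ring's face (z under 31 mm of the head), that is, in the ribbed sector's notch, and the wheel is at rest (all of step 2 and z of pin in the frame of index_head below 0.031 m and velocity of joint wheel between -0.05 and 0.05 rad/s); the robot touches nothing.
It fails at once if the button rammed with more than 35 N (contact force between the fingers and button above 35 N).
It fails at once if the wheel wrenched against the pin with more than 12 N (contact force between pin and anything else above 12 N).
It fails at once if the sanding block beside the head moved by more than 20 mm (distance of sanding_block from where it was at the start of the episode above 0.02 m).
It fails at once if the wedge beside the head moved by more than 20 mm (distance of wedge_0 from where it was at the start of the episode above 0.02 m).
It also fails if it takes over 64 s, if anything falls off the work surface, if the arm or the gripper's body presses on something with over 40 N, if the wrist force passes 120 N, or if a joint passes its speed limit or range.

## Robot

A 6-joint arm with a two-finger parallel gripper is mounted at the origin on a cart in front of the work surface, level with it; the furniture and walls round the work are solid. World frame = base frame: x ahead of the robot, y to its left, z up, the work surface at z = 0. Lengths are in mm, angles in rad, forces in N, time in s.
With the tool pointing down it reaches from about 275 to 750 mm from the base axis. Payload 10.2 kg.
Tool frame: the origin (TCP) lies where the fingers leave the gripper's body, on its centre line; the fingertips stand 73 mm ahead of it and the grasp point (between the pads) lies 54 mm ahead of it; z points along the fingers, y is the line along which they close (so a half turn about z gives the same grasp; the last joint's range is limited). The gripper opens to 85 mm and grips with 20 to 120 N. Pads are 22 mm wide; open, the fingers measure 114 mm over their backs; the gripper's body (76 mm by 85 mm) begins 54 mm behind the grasp point. The pads swing forward as they close: fully open they stand 13 mm farther back than shut.
Start: joints at [-1.412, 0.313, 1.498, -0, 1.331, -0.223], TCP at [195.598, -487.209, 303.894] pointing down, gripper open.
Joint ranges: [-2.94, 2.94], [-0.97, 2.17], [0.19, 2.56], [-1.23, 4.37], [0.02, 3.11], [-2.88, 2.88]. Speed limits (rad/s): [2.39, 2.39, 3.01, 3.14, 3.14, 3.14].

## Interface

Orientations are given as a unit quaternion [w, x, y, z].
In Python, from rig import ctrl gives the robot as it stands.
- The arm moves only by the shell command python3 -m creep 'ROWS' [OPENING] [FORCE]. ROWS is JSON, a list that holds one entry, the list of rows, each a list of 6 numbers: the shift along the world's x, y, z in units of 25 mm (1.0 is 25 mm), then the turn, a rotation vector about the world's x, y, z in units of 5 degrees (1.0 is 5 degrees). In form: [[[x, y, z, ax, ay, az], ...]]. A call has 1 to 20 rows; each row is the pose to reach, as a shift and turn from the pose commanded when the call began; what a row does not reach only later rows make up. A row lasts 1/12 s, in which the tool goes at most 41.7 mm and 7.16 degrees, less where a joint would pass 70% of its speed; a pose out of reach is approached as far as the arm can. A call with a gripper value outside its range is refused whole. OPENING is the finger opening in mm, from 0 to 85.4, set as the call begins (- or left out, the last holds). The fingers move at their own pace and stop on an object; FORCE is the grip in N (left out, the last holds). Time passes only in rows, so rows that repeat a pose let the fingers close. It gives the time, the measured TCP pose, the force, the opening and the grip force at its end, in the units of the state.
- ctrl.sense(): the state, without advancing time (a new reading comes with each control period).
- ctrl.capture(name): name is "side" or "top" or "wrist"; returns a dict with "image" (420x560x3 uint8, red, green, blue), "fx", "fy", "cx", "cy" (pixels), "k1" (the pictures are not rectified: a ray, as slopes to the right and down, at radius r is drawn at 1 + k1 r^2 times it, then the intrinsics apply), "R" (3x3) and "t" (3): a world point X has camera coordinates R X + t. Camera axes: x right, y down, z forward; pixel columns grow to the right and rows downward; lengths in mm; the calibration is good to about 2 mm. A picture is of the moment at which its call begins. There is no depth.
- ctrl.finish_job(): hands the job in; it is judged then, once.
The state is a dict: "time_s": time; "joints": joint angles; "dq": joint speeds; "tau": joint torques, N m; "eef_pos": TCP position; "ee_rot": TCP orientation; "force": force on the tool from outside, world axes, zero at the start; "wrist_torque": the same for the moment, N m; "grip_width": opening from 0.0 (shut) to 1.0 (fully open); "grip_force": force on a finger pad.
Only numpy, scipy, OpenCV 4.12 (cv2) and the standard library are available. Lean on these libraries where they do the work, as an engineer would, in place of code of your own. Each camera call takes 0.05 s, during which the arm holds its last target. There are 200 camera calls.

## Working session

There is one attempt and no reset: what is moved stays moved. The work goes in short steps, Python scripts to look and compute and a shell command to move; the robot and the scene stay as the last step left them, time stands still between calls to the robot, and variables do not carry over. Pictures are saved under pics/ and viewed, at most 10 in all, crops included, and the job is handed in when it is done.

```bash
mkdir -p pics; cat > h.py <<'E'
import numpy as np,cv2
from rig import ctrl
def cap(n,f=None):
    c=ctrl.capture(n)
    if f: cv2.imwrite('pics/'+f,c['image'][:,:,::-1])
    return c
def ray(c,u,v):
    d=np.array([(u-c['cx'])/c['fx'],(v-c['cy'])/c['fy']]);s=d.copy()
    for _ in range(20): s=d/(1+c['k1']*(s@s))
    R=np.array(c['R']);t=np.array(c['t'])
    return -R.T@t,R.T@np.array([s[0],s[1],1])
def onz(c,u,v,z):
    o,d=ray(c,u,v);return o+d*(z-o[2])/d[2]
def proj(c,X):
    p=np.array(c['R'])@X+np.array(c['t']);s=p[:2]/p[2];s=s*(1+c['k1']*(s@s))
    return s*[c['fx'],c['fy']]+[c['cx'],c['cy']]
E
python3 - <<'E'
from h import *
import pickle
a=cap('top','top.png');b=cap('side','side.png')
pickle.dump((a,b),open('ab.pkl','wb'))
for c in(a,b):print(-np.array(c['R']).T@c['t'],c['fx'],c['k1'])
print(ctrl.sense())
E
```

```text
[ 377.44309548   47.6476551  1126.23338539] 506.8248857105422 -0.17537770077410236
[ 493.58564446 -645.55450196  700.28825548] 523.714377871113 -0.02891188868160435
{'time_s': 0.1, 'joints': array([-1.41241573e+00,  3.13417019e-01,  1.49833645e+00, -2.34631716e-05,
        1.33102505e+00, -2.23417343e-01]), 'dq': array([-0.00016722, -0.00269683, -0.00159603, -0.00047139,  0.00037294,
        0.0006774 ]), 'tau': array([ 2.27756522e-03, -4.12897539e+01, -2.60140550e+01, -1.79883241e-04,
        3.02448556e-03, -1.55699176e-06]), 'eef_pos': array([ 195.56267832, -487.06268612,  303.38978691]), 'ee_rot': array([-5.92992104e-04,  9.81833357e-01,  1.89744321e-01,  7.88959158e-06]), 'force': array([-0.00438929, -0.35908931, -0.58667157]), 'wrist_torque': array([0.00039587, 0.01137323, 0.01983058]), 'grip_force': 0.0, 'grip_width': 1.0021935094481624}
```

View pics/top.png

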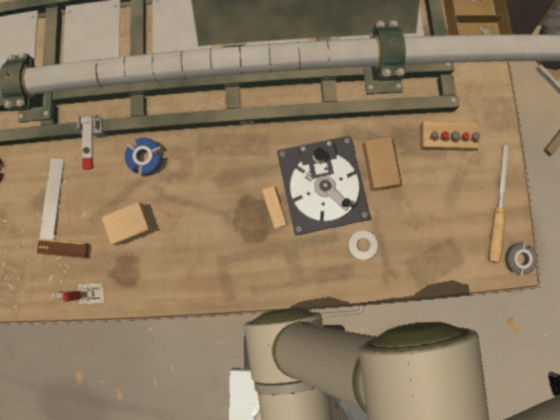

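View pics/side.png

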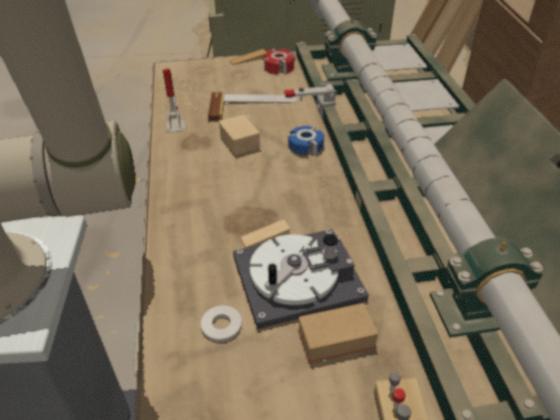

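Top view: hub at about (325,187), post (346,203), button (321,154), block (382,163), wedge (274,207). In the side view, the post is at (272,272) and the button at (331,241). Next I'll measure from an enlarged crop.

```bash
python3 - <<'E'
from h import *
import pickle
a,b=pickle.load(open('ab.pkl','rb'))
A=cv2.resize(a['image'][120:250,250:410,::-1],None,fx=4,fy=4,interpolation=cv2.INTER_CUBIC)[:,:400+0+0+240]
B=cv2.resize(b['image'][215:365,215:385,::-1],None,fx=3,fy=3,interpolation=cv2.INTER_CUBIC)
g=cv2.cvtColor(a['image'],cv2.COLOR_RGB2GRAY)
# bed: dark
m=((g<75)).astype(np.uint8);m[:, :270]=0;m[:,375:]=0;m[:130]=0;m[240:]=0
m=cv2.morphologyEx(m,cv2.MORPH_OPEN,np.ones((2,2)))
cs=cv2.findContours(m,0,2)[0];c=max(cs,key=cv2.contourArea);r=cv2.minAreaRect(c);print(r)
P=np.array([onz(a,*p,18)[:2] for p in cv2.boxPoints(r)]);print(P.round(1))
print(np.linalg.norm(np.diff(P,axis=0),axis=1),P.mean(0))
cv2.imwrite('pics/A.png',A);cv2.imwrite('pics/B.png',B)
for z in(40,58):print(onz(a,325,187,z))
print('post',onz(a,346,203,84),'btn',onz(a,321,154,82))
print('side: post',onz(b,272,266,84),'btn',onz(b,331,237,82))
E
```

```text
((321.0, 154.0), (16.0, 20.0), 90.0)
[[646.4 -13.8]
 [647.2 -58.7]
 [610.5 -58.7]
 [609.7 -14. ]]
[44.97014525 36.68510893 44.73179048] [628.47301113 -36.29980307]
[550.28899801 -43.64205608  40.        ]
[547.42476433 -42.12929204  58.        ]
post [510.39025172 -83.8668625   84.        ] btn [613.91901863 -31.43155232  82.        ]
side: post [515.6822874  -83.72789405  84.        ] btn [618.54626262 -23.8658643   82.        ]
```

View pics/A.png

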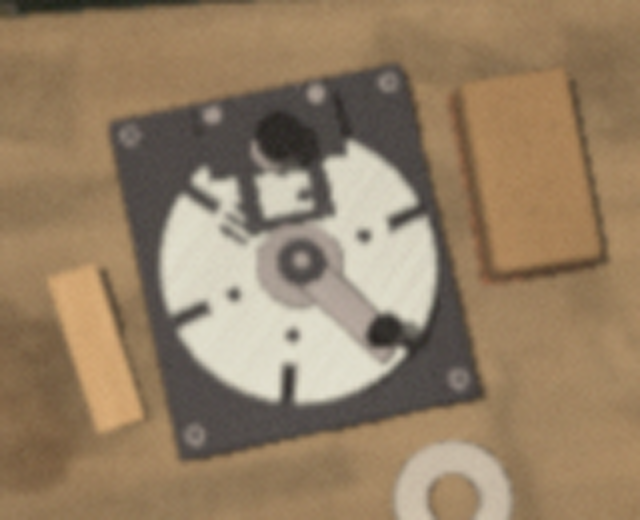

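View pics/B.png

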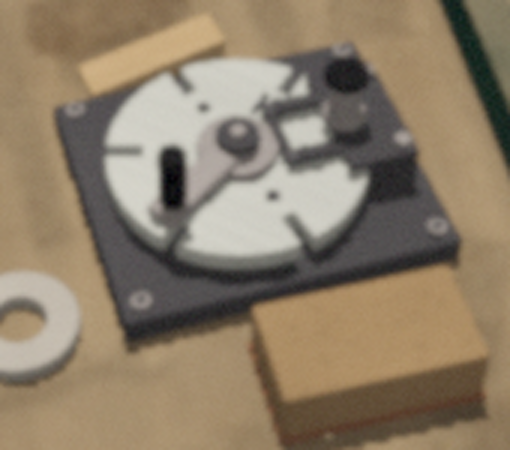

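Crop A: bed corners (109,122), (403,65), (484,397), (182,460), post top (383,329), button (283,135). The ribs lie near (233,228), left of the window. Crop B: post top (172,152), button top (347,70).

```bash
python3 - <<'E'
from h import *
import pickle
a,b=pickle.load(open('ab.pkl','rb'))
fa=lambda x,y:(250+(x+.5)/4-.5,120+(y+.5)/4-.5)
fb=lambda x,y:(215+(x+.5)/3-.5,215+(y+.5)/3-.5)
P=np.array([onz(a,*fa(*p),18)[:2] for p in[(109,122),(403,65),(484,397),(182,460)]])
Pb=np.array([onz(b,*fb(*p),18)[:2] for p in[(458,242),(128,328),(57,108)]])
print(P.round(1),Pb.round(1))
H=np.array([[105,85],[105,-85],[-90,-85],[-90,85]])
def fit(H,P):
    h=H-H.mean(0);p=P-P.mean(0)
    s=(h[:,0]*p[:,1]-h[:,1]*p[:,0]).sum();c=(h*p).sum();th=np.arctan2(s,c)
    R=np.array([[np.cos(th),-np.sin(th)],[np.sin(th),np.cos(th)]])
    o=P.mean(0)-R@H.mean(0);print('th',th,'o',o,'scale',np.hypot(s,c)/(h*h).sum(),(P-(H@R.T+o)).round(1).tolist());return th,R,o
fit(H,P);fit(H[[1,2,3]],Pb)
th,R,o=fit(np.vstack([H,H[1:]]),np.vstack([P,Pb]))
def tri(p,q):
    o1,d1=ray(a,*fa(*p));o2,d2=ray(b,*fb(*q));s=np.linalg.lstsq(np.c_[d1,-d2],o2-o1,rcond=None)[0]
    x=o1+s[0]*d1;y=o2+s[1]*d2;return (x+y)/2,np.linalg.norm(x-y)
for n,p,q,z in(('post',(383,329),(172,152),84),('btn',(283,135),(347,70),82)):
    A=onz(a,*fa(*p),z);B=onz(b,*fb(*q),z);print(n,tri(p,q),A,B,R.T@(A[:2]-o),R.T@(B[:2]-o))
    h=R.T@((A+B)[:2]/2-o);print('  head',h,np.arctan2(-h[1],-h[0]) )
print('btn pred',R@[64,0]+o)
for n,q,z in(('block',[(457,90),(567,70),(606,262),(487,280)],37),('wedge',[(49,278),(98,265),(144,418),(100,432)],18)):
    print(n,[onz(a,*fa(*p),z)[:2].round(0).tolist() for p in q])
for w in(0,-.1,-.2,-.3,.9):print(w,(R@[-58*np.cos(w),-58*np.sin(w)]+o).round(1))
# pipe height estimate: bracket near (390,45) top / (490,265) side
E
```

```text
[[ 635.6   62.6]
 [ 671.6 -102.6]
 [ 484.4 -146.9]
 [ 447.3   19.3]] [[ 672.1 -101.2]
 [ 487.7 -145.2]
 [ 451.1   19. ]]
th 0.22383756853878628 o [552.40177173 -43.55826474] scale 0.9928876645259803 [[-0.3, -0.0], [-2.0, 0.5], [0.9, -0.5], [1.5, 0.0]]
th 0.22342317085550303 o [555.07736845 -42.63574718] scale 0.9761142625042892 [[-4.2, 1.0], [1.6, 0.3], [2.6, -1.3]]
th 0.2247263038386563 o [553.53077254 -43.15651656] scale 0.9850681880473233 [[-1.4, -0.5], [-3.2, 0.0], [-0.4, -0.8], [0.4, -0.3], [-2.7, 1.4], [3.0, 0.9], [4.2, -0.7]]
post (array([514.26613108, -82.46688198,  83.85177062]), np.float64(3.02886703476158)) [512.72595007 -82.56144714  84.        ] [515.76508275 -82.30484021  84.        ] [-48.55976793 -29.32117034] [-45.53987166 -29.74825473]
  head [-47.04981979 -29.53471254] 0.5605620223041241
btn (array([615.43418427, -29.8411967 ,  85.44673854]), np.float64(1.9020039395674455)) [615.24406766 -30.10635346  82.        ] [617.09186542 -26.15439197  82.        ] [63.06961513 -1.03014481] [65.75160361  2.41068271]
  head [64.41060937  0.69026895] -3.1308763673954574
btn pred [615.92150111 -28.89478495]
block [[653.0, -130.0], [666.0, -192.0], [558.0, -212.0], [547.0, -146.0]]
wedge [[547.0, 94.0], [554.0, 67.0], [470.0, 40.0], [462.0, 64.0]]
0 [497.  -56.1]
-0.1 [496.  -50.4]
-0.2 [495.5 -44.6]
-0.3 [495.7 -38.8]
0.9 [528.5 -95.5]
```

```bash
python3 -m creep '[[[3,4,0,0,0,1],[6,8,-1,0,0,2],[9,12,-2,0,0,3],[12.75,16.2,-3,0,0,4.6],[12.75,16.2,-3,0,0,4.6],[12.75,16.2,-3,0,0,4.6],[12.75,16.2,-3,0,0,4.6],[12.75,16.2,-3,0,0,4.6],[12.75,16.2,-3,0,0,4.6],[12.75,16.2,-3,0,0,4.6],[12.75,16.2,-3,0,0,4.6],[12.75,16.2,-3,0,0,4.6],[12.75,16.2,-3,0,0,4.6],[12.75,16.2,-3,0,0,4.6],[12.75,16.2,-3,0,0,4.6],[12.75,16.2,-3,0,0,4.6],[12.75,16.2,-3,0,0,4.6],[12.75,16.2,-3,0,0,4.6],[12.75,16.2,-3,0,0,4.6]]]' 40 20
python3 - <<'E'
from h import *
from scipy.spatial.transform import Rotation as R
s=ctrl.sense();q=s['ee_rot'];r=R.from_quat(q[[1,2,3,0]]).as_matrix()
print(s['joints'].round(2),r.round(3))
c=cap('wrist','w1.png')
tip=s['eef_pos']+r[:,2]*73;print(tip,proj(c,np.array([514.3,-82.4,84])),proj(c,tip))
E
```

```text
time_s: 1.68
eef_pos: [514.1, -83.0, 229.1]
ee_rot: [0.0, 0.925, 0.381, 0.0]
force: [-0.3, -0.3, 0.2]
grip_width: 0.468
grip_force: 0.0
[-0.39  0.37  1.62 -0.    1.15  0.4 ] [[ 0.71   0.705  0.   ]
 [ 0.705 -0.71  -0.   ]
 [ 0.     0.    -1.   ]]
[514.07955258 -82.9826809  156.12263629] [278.91307196 227.42227796] [278.96805539 276.38335033]
```

View pics/w1.png

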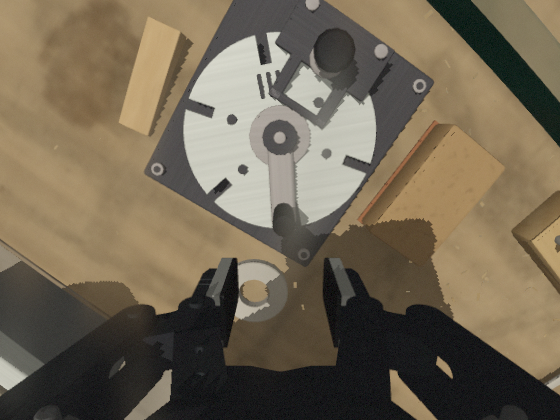

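The wrist view shows the post at about (284,215), the hub (280,137), the ribs (263,85) with their notch (264,48), and the button top (334,50). The fingers straddle the post's line.

```bash
python3 - <<'E'
from h import *
c=cap('wrist');im=c['image'];hsv=cv2.cvtColor(im,cv2.COLOR_RGB2HSV)
print('cam',-np.array(c['R']).T@c['t'])
m=((hsv[:,:,1]<40)&(hsv[:,:,2]>185)).astype(np.uint8);m[240:]=0
n,l,st,ce=cv2.connectedComponentsWithStats(m);k=1+st[1:,4].argmax()
ct=max(cv2.findContours((l==k).astype(np.uint8),0,1)[0],key=cv2.contourArea)
hull=cv2.convexHull(ct)[:,0];W=np.array([onz(c,*p,36)[:2] for p in hull])
# robust circle r=75
from scipy.optimize import least_squares
f=least_squares(lambda p:np.hypot(*(W-p).T)-75,W.mean(0),loss='soft_l1',f_scale=.5);o=f.x;print('axis',o,np.abs(f.fun).round(1))
d=cv2.inRange(hsv,(0,0,0),(180,255,70));n,l,st,ce=cv2.connectedComponentsWithStats(d[190:245,260:310])
print(st,ce+[260,190])
th=.2242
for nm,p,z in(('post',(284,214),84),('btn',(334,50),82),('ribnotch',(264,48),36),('n2',(200,108),36),('n3',(221,187),36),('n5',(356,163),36),('ribs',(263,85),36),('screw',(157,170),18),('s2',(304,255),18),('s3',(420,86),18)):
    X=onz(c,*p,z)[:2];v=X-o;print(nm,X.round(1),'r',np.hypot(*v).round(1),'head ang',round(np.arctan2(v[1],v[0])-th,3))
E
```

```text
cam [565.64400175 -32.16621287 298.99331251]
axis [556.33635011 -41.46138925] [ 1.  15.  17.1  0.5  0.4  0.4  0.3  0.2  0.2  0.1  0.2  0.2  0.2  0.1
  0.1  0.   0.1  0.2  0.2  0.1  0.   0.1  0.   0.1  0.   0.2  0.1  0.1
  0.1  0.   0.1  0.   0.1  0.   0.3  0.3  0.3]
[[   0    0   50   55 2481]
 [  13   14   13   32  242]
 [  24   21    1    1    1]
 [  44   47    6    8   25]
 [  44   52    1    1    1]] [[284.91051995 216.55743652]
 [277.82644628 218.94628099]
 [284.         211.        ]
 [307.6        241.32      ]
 [304.         242.        ]]
post [523.6 -77.9] r 49.0 head ang -2.527
btn [617.7 -26.5] r 63.1 head ang 0.015
ribnotch [593.2  11.9] r 64.9 head ang 0.742
n2 [528.4  17. ] r 64.9 head ang 1.793
n3 [494.2 -35.9] r 62.4 head ang 2.828
n5 [584.5 -98.8] r 63.9 head ang -1.339
ribs [574.1  -5.6] r 40.0 head ang 0.885
screw [461.3  13.2] r 109.6 head ang 2.395
s2 [ 496.  -132.8] r 109.5 head ang -2.379
s3 [664.8 -93.5] r 120.3 head ang -0.672
```

```bash
python3 -m creep '[[[0.07,-0.05,-1,0,0,0],[0.07,-0.05,-2,0,0,0],[0.07,-0.05,-2.7,0,0,0],[0.07,-0.05,-3.2,0,0,0],[0.07,-0.05,-3.6,0,0,0],[0.07,-0.05,-4,0,0,0],[0.07,-0.05,-4,0,0,0],[0.07,-0.05,-4,0,0,0],[0.07,-0.05,-4,0,0,0]]]' 40 20
python3 -m creep '[[[0,0,0,0,0,0],[0,0,0,0,0,0],[0,0,0,0,0,0],[0,0,0,0,0,0],[0,0,0,0,0,0]]]' 23
python3 - <<'E'
from h import *
c=cap('wrist');cv2.imwrite('pics/w2.png',c['image'][:,:,::-1])
# waypoints for the post
for ax in((555,-42),):
  for w in(.61,.45,.3,.15,.04,-.03,-.13,-.28):
    a=w+np.pi+.224;print(w,np.round(np.array(ax)+58*np.array([np.cos(a),np.sin(a)]),1),'turn units',round((w-.61)/np.radians(5),2))
E
```

```text
time_s: 2.53
eef_pos: [516.4, -83.6, 129.6]
ee_rot: [0.0, 0.924, 0.382, 0.0]
force: [0.5, 0.4, 0.1]
grip_width: 0.469
grip_force: 0.0
time_s: 2.95
eef_pos: [516.1, -83.5, 129.0]
ee_rot: [0.0, 0.924, 0.382, 0.0]
force: [0.3, 0.7, 0.1]
grip_width: 0.269
grip_force: 0.0
0.61 [516. -85.] turn units 0.0
0.45 [509.7 -78.2] turn units -1.83
0.3 [504.8 -71. ] turn units -3.55
0.15 [501.  -63.2] turn units -5.27
0.04 [499.  -57.1] turn units -6.53
-0.03 [498.1 -53.2] turn units -7.33
-0.13 [497.3 -47.4] turn units -8.48
-0.28 [497.1 -38.8] turn units -10.2
```

View pics/w2.png

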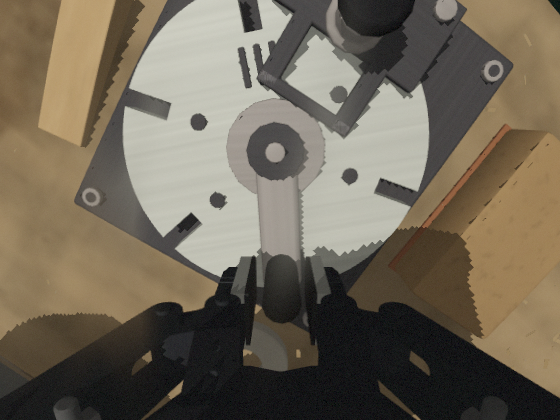

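The open fingers cage the post at (283,290), with clearance on both sides. Next I'll sweep it clockwise.

```bash
python3 -m creep '[[[-0.12,0.1,0,0,0,-0.9],[-0.26,0.21,0,0,0,-1.8],[-0.35,0.36,0,0,0,-2.7],[-0.45,0.5,0,0,0,-3.5],[-0.53,0.66,0,0,0,-4.4],[-0.6,0.81,0,0,0,-5.3],[-0.64,0.93,0,0,0,-5.9],[-0.68,1.05,0,0,0,-6.5],[-0.7,1.16,0,0,0,-7],[-0.72,1.26,0,0,0,-7.5],[-0.72,1.26,0,0,0,-7.5],[-0.72,1.26,0,0,0,-7.5],[-0.72,1.26,0,0,0,-7.5]]]'
cat > ang.py <<'E'
from h import *
from scipy.optimize import least_squares
c=cap('wrist','w%d.png'%int(ctrl.sense()['time_s']*100));s=ctrl.sense();print(s['time_s'],s['eef_pos'].round(1),s['force'].round(1))
im=c['image'];hsv=cv2.cvtColor(im,cv2.COLOR_RGB2HSV)
# unwrap ring at radius 63 (z=36) about measured axis; dark = notches
ax=np.array([556.3,-41.5]);A=np.radians(np.arange(-180,180,.5));out=[]
g=cv2.cvtColor(im,cv2.COLOR_RGB2GRAY)
for r in(60,63,66):
    uv=np.array([proj(c,np.array([*(ax+r*np.array([np.cos(a+.224),np.sin(a+.224)])),36])) for a in A],np.float32)
    out.append(cv2.remap(g,uv[:,0].reshape(1,-1),uv[:,1].reshape(1,-1),1,borderValue=0)[0])
v=np.median(out,0);d=v<120
e=np.flatnonzero(np.diff(np.r_[0,d,0]))
print([(round(np.degrees(A[i]),1),round(np.degrees(A[j-1]),1)) for i,j in zip(e[::2],e[1::2])])
E
python3 ang.py
```

```text
time_s: 4.08
eef_pos: [498.2, -52.2, 129.0]
ee_rot: [0.0, 0.998, 0.065, 0.0]
force: [-0.9, -2.7, 2.1]
grip_width: 0.273
grip_force: 1.4
4.1333 [498.2 -52.2 129. ] [-1.3 -3.   2.5]
[(np.float64(-180.0), np.float64(-90.5)), (np.float64(-54.0), np.float64(-47.0)), (np.float64(-31.5), np.float64(8.0)), (np.float64(12.5), np.float64(31.0)), (np.float64(66.0), np.float64(72.5)), (np.float64(125.5), np.float64(132.0)), (np.float64(155.5), np.float64(179.5))]
```

Ribbed notch now about 9° short of the pin, with the wheel at ≈0.03 rad, so the ribs are in the window. Now the button.

```bash
python3 -m creep '[[[0.02,-0.1,0,0,0,0],[0.02,-0.1,0.6,0,0,0],[0.02,-0.1,1.5,0,0,0],[0.02,-0.1,2.5,0,0,0],[1.2,0.2,2.5,0,0,0],[2.4,0.5,2.5,0,0,0],[3.6,0.8,2.5,0,0,0],[4.78,0.97,2.5,0,0,0],[4.78,0.97,2.5,0,0,0],[4.78,0.97,2.5,0,0,0]]]'
python3 -m creep '[[[0,0,0,0,0,0],[0,0,-0.5,0,0,0],[0,0,-0.9,0,0,0],[0,0,-1.1,0,0,0],[0,0,-1.1,0,0,0],[0,0,-1.1,0,0,0]]]' 0 20
python3 ang.py
python3 -c "
import cv2,glob,os
f=max(glob.glob('pics/w*.png'),key=os.path.getmtime);print(f);cv2.imwrite('pics/cur.png',cv2.imread(f))"
```

```text
time_s: 4.97
eef_pos: [618.0, -27.3, 190.4]
ee_rot: [-0.0, 0.998, 0.065, -0.0]
force: [-0.7, 0.1, -0.3]
grip_width: 0.271
grip_force: 0.0
time_s: 5.47
eef_pos: [617.4, -27.8, 164.0]
ee_rot: [-0.0, 0.998, 0.064, -0.0]
force: [-0.0, -0.4, 1.1]
grip_width: -0.0
grip_force: 0.0
5.5167 [617.6 -27.8 164.3] [ 0.1 -0.1 -0.2]
[(np.float64(-180.0), np.float64(-86.0)), (np.float64(-54.0), np.float64(-47.0)), (np.float64(-36.0), np.float64(36.5)), (np.float64(66.5), np.float64(67.0)), (np.float64(69.5), np.float64(179.5))]
pics/w546.png
```

View pics/cur.png

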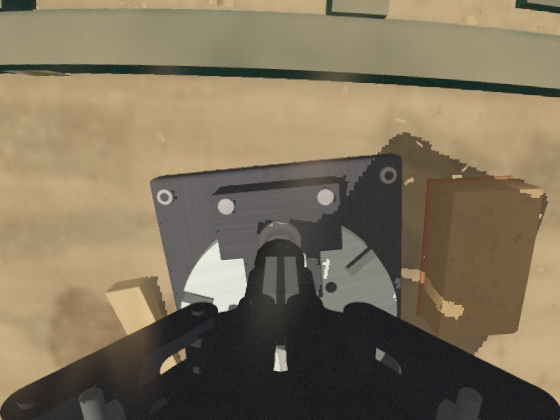

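The closed tips (280,240) are centred on the button. I'll press with a force guard.

```bash
cat > g.py <<'E'
import sys
from rig import ctrl
s=ctrl.sense();f=s['force'];lim=float(sys.argv[1]);n=(f@f)**.5
print(round(s['time_s'],2),s['eef_pos'].round(2),f.round(1))
sys.exit(n>lim)
E
python3 -m creep '[[[0,0,-0.1,0,0,0],[0,0,-0.2,0,0,0],[0,0,-0.26,0,0,0],[0,0,-0.3,0,0,0],[0,0,-0.34,0,0,0],[0,0,-0.38,0,0,0],[0,0,-0.42,0,0,0],[0,0,-0.46,0,0,0],[0,0,-0.5,0,0,0],[0,0,-0.5,0,0,0]]]' >/dev/null; python3 g.py 14 && python3 -m creep '[[[0,0,-0.03,0,0,0],[0,0,-0.06,0,0,0],[0,0,-0.09,0,0,0],[0,0,-0.12,0,0,0],[0,0,-0.12,0,0,0]]]' >/dev/null; python3 g.py 14 && python3 -m creep '[[[0,0,-0.03,0,0,0],[0,0,-0.06,0,0,0],[0,0,-0.09,0,0,0],[0,0,-0.09,0,0,0]]]' >/dev/null; python3 g.py 14
```

```text
6.35 [617.61 -27.72 151.41] [-2.4  0.3  3.8]
6.35 [617.61 -27.72 151.41] [-2.4  0.3  3.8]
6.35 [617.61 -27.72 151.41] [-2.4  0.3  3.8]False
False
False
```

```bash
sed -i 's/sys.exit(n>lim)/sys.exit(int(n>lim))/' g.py
python3 -m creep '[[[0,0,-0.03,0,0,0],[0,0,-0.06,0,0,0],[0,0,-0.09,0,0,0],[0,0,-0.12,0,0,0],[0,0,-0.12,0,0,0]]]' >/dev/null; python3 g.py 14 && python3 -m creep '[[[0,0,-0.03,0,0,0],[0,0,-0.06,0,0,0],[0,0,-0.09,0,0,0],[0,0,-0.09,0,0,0]]]' >/dev/null && python3 g.py 14 && python3 -m creep '[[[0,0,-0.03,0,0,0],[0,0,-0.06,0,0,0],[0,0,-0.06,0,0,0]]]' >/dev/null && python3 g.py 14  && python3 -m creep '[[[0,0,-0.02,0,0,0],[0,0,-0.04,0,0,0],[0,0,-0.04,0,0,0]]]' >/dev/null && python3 g.py 14
```

```text
6.77 [617.63 -27.71 148.49] [-2.2 -0.1  5.6]
7.1 [617.63 -27.73 146.3 ] [-0.7  0.4  6. ]
7.35 [617.63 -27.71 144.85] [-1.5  1.   6.1]
7.6 [617.64 -27.71 143.91] [-3.   1.   6.4]
```

```bash
python3 -m creep '[[[0,0,-0.02,0,0,0],[0,0,-0.02,0,0,0]]]' >/dev/null && python3 g.py 12 && python3 -m creep '[[[0,0,-0.02,0,0,0],[0,0,-0.02,0,0,0]]]' >/dev/null && python3 g.py 12 && python3 -m creep '[[[0,0,-0.02,0,0,0],[0,0,-0.02,0,0,0]]]' >/dev/null && python3 g.py 12 && python3 -m creep '[[[0,0,-0.02,0,0,0],[0,0,-0.02,0,0,0]]]' >/dev/null && python3 g.py 12 && python3 -m creep '[[[0,0,-0.02,0,0,0],[0,0,-0.02,0,0,0]]]' >/dev/null && python3 g.py 12
```

```text
7.77 [617.65 -27.7  143.47] [-2.1  0.7  7. ]
7.93 [617.63 -27.71 142.95] [-2.3 -0.1  6.1]
8.1 [617.66 -27.71 142.66] [-3.6  1.3  7.8]
8.27 [617.64 -27.69 142.61] [-5.2  0.7 12.1]
```

The stop was felt at about 12 N, so the button is down. Back to the caged pose at the post.

```bash
python3 -m creep '[[[0,0,0.3,0,0,0],[0,0,1,0,0,0],[0,0,2,0,0,0],[-1.2,-0.27,2,0,0,0],[-2.4,-0.54,2,0,0,0],[-3.6,-0.8,2,0,0,0],[-4.76,-1.07,2,0,0,0],[-4.76,-1.07,2,0,0,0],[-4.76,-1.07,2,0,0,0],[-4.76,-1.07,2,0,0,0],[-4.76,-1.07,2,0,0,0]]]' 23; python3 -m creep '[[[0,0,-0.8,0,0,0],[0,0,-1.5,0,0,0],[0,0,-2,0,0,0],[0,0,-2.5,0,0,0],[0,0,-2.5,0,0,0],[0,0,-2.5,0,0,0]]]'; python3 ang.py
python3 -c "
import cv2,glob,os
f=max(glob.glob('pics/w*.png'),key=os.path.getmtime);cv2.imwrite('pics/cur2.png',cv2.imread(f))"
```

```text
time_s: 9.18
eef_pos: [499.5, -54.4, 191.7]
ee_rot: [0.0, 0.998, 0.064, 0.0]
force: [0.0, -0.3, 0.3]
grip_width: 0.271
grip_force: 0.0
time_s: 9.68
eef_pos: [499.0, -54.3, 128.9]
ee_rot: [-0.0, 0.998, 0.065, -0.0]
force: [-0.8, -0.6, 0.4]
grip_width: 0.269
grip_force: 0.0
9.7333 [499.2 -54.4 129.5] [-0.2  0.4  0.3]
[(np.float64(-180.0), np.float64(-91.5)), (np.float64(-54.0), np.float64(-47.0)), (np.float64(-30.5), np.float64(10.0)), (np.float64(11.5), np.float64(31.0)), (np.float64(66.0), np.float64(72.5)), (np.float64(125.5), np.float64(132.5)), (np.float64(157.0), np.float64(179.5))]
```

View pics/cur2.png

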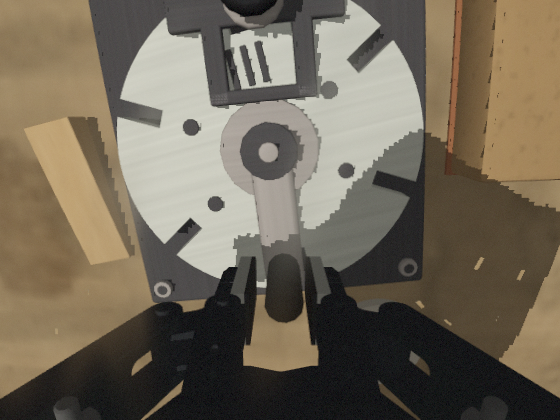

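Ribs visible in the window at (250,65); the post is caged at (284,285). I'll ease it clockwise.

```bash
python3 -m creep '[[[-0.01,0.05,0,0,0,-0.2],[-0.02,0.1,0,0,0,-0.4],[-0.03,0.14,0,0,0,-0.6],[-0.04,0.18,0,0,0,-0.8],[-0.045,0.22,0,0,0,-0.9],[-0.05,0.26,0,0,0,-1]]]' >/dev/null; python3 g.py 7.5 && python3 -m creep '[[[0,0.01,0,0,0,0],[0,0.02,0,0,0,0],[0,0.03,0,0,0,0]]]' >/dev/null && python3 g.py 7.5 && python3 -m creep '[[[0,0.01,0,0,0,0],[0,0.02,0,0,0,0],[0,0.03,0,0,0,0]]]' >/dev/null && python3 g.py 7.5 && python3 -m creep '[[[0,0.01,0,0,0,0],[0,0.02,0,0,0,0]]]' >/dev/null && python3 g.py 7.5 && python3 ang.py
```

```text
10.23 [497.99 -48.65 129.9 ] [ 0.1 -6.1  0.4]
10.48 [497.79 -47.84 129.87] [ 0.6 -6.2  2.3]
10.73 [497.63 -47.11 129.85] [-1.8 -6.   4.1]
10.9 [497.5  -46.54 129.84] [-2.3 -4.9  3. ]
10.95 [497.5 -46.5 129.8] [-0.6 -4.4  3.2]
[(np.float64(-180.0), np.float64(-89.0)), (np.float64(-59.5), np.float64(-52.5)), (np.float64(-30.5), np.float64(10.0)), (np.float64(11.0), np.float64(11.5)), (np.float64(12.5), np.float64(31.0)), (np.float64(60.5), np.float64(67.0)), (np.float64(120.0), np.float64(127.0)), (np.float64(150.0), np.float64(179.5))]
```

```bash
sed -i 's/n=(f@f)/n=(f[:2]@f[:2])/' g.py
R() { :; }
python3 -m creep '[[[0,0.01,0,0,0,-0.05],[0,0.02,0,0,0,-0.1]]]' >/dev/null && python3 g.py 8 && python3 -m creep '[[[0,0.01,0,0,0,-0.05],[0,0.02,0,0,0,-0.1]]]' >/dev/null && python3 g.py 8 && python3 -m creep '[[[0,0.01,0,0,0,-0.05],[0,0.02,0,0,0,-0.1]]]' >/dev/null && python3 g.py 8 && python3 -m creep '[[[0,0.01,0,0,0,-0.05],[0,0.02,0,0,0,-0.1]]]' >/dev/null && python3 g.py 8 && python3 -m creep '[[[0,0.01,0,0,0,-0.05],[0,0.02,0,0,0,-0.1]]]' >/dev/null && python3 g.py 8 && python3 -m creep '[[[0,0.01,0,0,0,-0.05],[0,0.02,0,0,0,-0.1]]]' >/dev/null && python3 g.py 8 && python3 -m creep '[[[0,0.01,0,0,0,-0.05],[0,0.02,0,0,0,-0.1]]]' >/dev/null && python3 g.py 8; python3 ang.py
```

```text
11.12 [497.45 -45.94 129.79] [-1.6 -3.9  3.2]
11.28 [497.45 -45.12 129.59] [-0.  -2.1  2.1]
11.45 [497.39 -44.25 129.23] [-0.1 -1.   1.6]
11.62 [497.42 -44.01 129.21] [-0.4 -3.8  2.2]
11.78 [497.44 -43.62 129.2 ] [-0.1 -4.4  1.4]
11.95 [497.41 -43.06 129.19] [ 0.  -4.1  2. ]
12.12 [497.4  -42.5  129.19] [-0.7 -4.   2.3]
12.1667 [497.4 -42.4 129.2] [-0.1 -3.1  1.5]
[(np.float64(-180.0), np.float64(-89.5)), (np.float64(-63.5), np.float64(-57.0)), (np.float64(-30.5), np.float64(10.0)), (np.float64(11.0), np.float64(11.5)), (np.float64(12.5), np.float64(31.0)), (np.float64(56.5), np.float64(63.0)), (np.float64(116.0), np.float64(122.5)), (np.float64(146.0), np.float64(179.5))]
```

```bash
python3 -m creep '[[[0,0.01,0,0,0,0],[0,0.01,0,0,0,0]]]' >/dev/null && python3 g.py 7.5 && python3 -m creep '[[[0,0.01,0,0,0,0],[0,0.01,0,0,0,0]]]' >/dev/null && python3 g.py 7.5 && python3 -m creep '[[[0,0.01,0,0,0,0],[0,0.01,0,0,0,0]]]' >/dev/null && python3 g.py 7.5 && python3 -m creep '[[[0,0.01,0,0,0,0],[0,0.01,0,0,0,0]]]' >/dev/null && python3 g.py 7.5 && python3 -m creep '[[[0,0.01,0,0,0,0],[0,0.01,0,0,0,0]]]' >/dev/null && python3 g.py 7.5 && python3 -m creep '[[[0,0.01,0,0,0,0],[0,0.01,0,0,0,0]]]' >/dev/null && python3 g.py 7.5 ; python3 ang.py
```

```text
12.33 [497.36 -42.27 129.2 ] [-0.4 -4.3  2.6]
12.5 [497.34 -42.15 129.19] [-0.6 -4.5  2.1]
12.67 [497.35 -42.01 129.2 ] [-0.6 -6.9  2.3]
12.83 [497.33 -41.91 129.21] [-1.4 -7.8  2.1]
12.8833 [497.3 -41.9 129.2] [-0.6 -8.   2.4]
[(np.float64(-180.0), np.float64(-89.5)), (np.float64(-64.0), np.float64(-57.0)), (np.float64(-31.0), np.float64(-30.5)), (np.float64(-29.5), np.float64(9.5)), (np.float64(11.0), np.float64(11.5)), (np.float64(12.5), np.float64(31.0)), (np.float64(56.0), np.float64(62.5)), (np.float64(115.5), np.float64(122.0)), (np.float64(146.0), np.float64(179.5))]
```

Force rises while the wheel stands still, so the pin has caught. I'll check it from the other side: it should lock again within about 1.6 mm.

```bash
python3 -m creep '[[[0,-0.06,0,0,0,0],[0,-0.12,0,0,0,0],[0,-0.18,0,0,0,0],[0,-0.22,0,0,0,0],[0,-0.22,0,0,0,0]]]' >/dev/null; python3 g.py 7 && python3 -m creep '[[[0,-0.01,0,0,0,0],[0,-0.02,0,0,0,0]]]' >/dev/null && python3 g.py 7 && python3 -m creep '[[[0,-0.01,0,0,0,0],[0,-0.02,0,0,0,0]]]' >/dev/null && python3 g.py 7 && python3 -m creep '[[[0,-0.01,0,0,0,0],[0,-0.02,0,0,0,0]]]' >/dev/null && python3 g.py 7 && python3 -m creep '[[[0,-0.01,0,0,0,0],[0,-0.02,0,0,0,0]]]' >/dev/null && python3 g.py 7 && python3 -m creep '[[[0,-0.01,0,0,0,0],[0,-0.02,0,0,0,0]]]' >/dev/null && python3 g.py 7 && python3 -m creep '[[[0,-0.01,0,0,0,0],[0,-0.02,0,0,0,0]]]' >/dev/null && python3 g.py 7; python3 ang.py
```

```text
13.3 [497.29 -46.94 129.02] [-0.6 -0.2 -0.1]
13.47 [497.32 -47.37 129.1 ] [0. 1. 0.]
13.63 [497.33 -47.93 129.13] [ 0.7  0.6 -0.5]
13.8 [497.36 -48.45 129.17] [ 0.2 -0.4 -0.2]
13.97 [497.36 -49.   129.15] [-0.6  0.4 -0.4]
14.13 [497.35 -49.4  129.15] [-0.4  2.5 -0. ]
14.3 [497.32 -49.72 129.15] [0.6 3.1 0.5]
14.35 [497.3 -49.7 129.1] [0.8 3.3 0.1]
[(np.float64(-180.0), np.float64(-91.0)), (np.float64(-64.0), np.float64(-57.0)), (np.float64(-30.5), np.float64(10.5)), (np.float64(11.5), np.float64(31.0)), (np.float64(56.5), np.float64(63.0)), (np.float64(116.0), np.float64(122.5)), (np.float64(151.0), np.float64(179.5))]
```

```bash
python3 -m creep '[[[0,-0.01,0,0,0,0],[0,-0.02,0,0,0,0]]]' >/dev/null; python3 g.py 7.5 && python3 -m creep '[[[0,-0.01,0,0,0,0],[0,-0.02,0,0,0,0]]]' >/dev/null && python3 g.py 7.5 && python3 -m creep '[[[0,-0.01,0,0,0,0],[0,-0.02,0,0,0,0]]]' >/dev/null && python3 g.py 7.5 && python3 -m creep '[[[0,-0.01,0,0,0,0],[0,-0.02,0,0,0,0]]]' >/dev/null && python3 g.py 7.5 && python3 -m creep '[[[0,-0.01,0,0,0,0],[0,-0.02,0,0,0,0]]]' >/dev/null && python3 g.py 7.5 && python3 -m creep '[[[0,-0.01,0,0,0,0],[0,-0.02,0,0,0,0]]]' >/dev/null && python3 g.py 7.5; python3 ang.py
```

```text
14.52 [497.31 -50.24 129.14] [-0.5  3.1  2. ]
14.68 [497.29 -50.86 129.13] [-1.1  4.   0.6]
14.85 [497.27 -51.4  129.12] [0.4 5.6 1.5]
15.02 [497.26 -51.66 129.12] [0.8 7.  2.6]
15.18 [497.24 -51.89 129.1 ] [1.  9.2 1.8]
15.2333 [497.2 -51.9 129.1] [-0.   8.1  1.5]
[(np.float64(-180.0), np.float64(-91.0)), (np.float64(-62.0), np.float64(-55.0)), (np.float64(-31.0), np.float64(10.5)), (np.float64(11.5), np.float64(31.0)), (np.float64(58.5), np.float64(65.0)), (np.float64(118.0), np.float64(124.5)), (np.float64(153.0), np.float64(179.5))]
```

The wheel locks from both sides with only a small play. I'll centre the wheel in the play, back off, lift and look.

```bash
python3 -m creep '[[[0,0.08,0,0,0,0],[0,0.16,0,0,0,0],[0,0.24,0,0,0,0],[0,0.27,0,0,0,0],[0,0.29,0,0,0,0],[0,0.3,0,0,0,0],[0,0.31,0,0,0,0],[0,0.32,0,0,0,0],[0,0.33,0,0,0,0],[0,0.34,0,0,0,0],[0,0.35,0,0,0,0],[0,0.36,0,0,0,0]]]' >/dev/null; python3 g.py 8; python3 ang.py; python3 -m creep '[[[0,-0.07,0,0,0,0],[0,-0.14,0,0,0,0],[0,-0.14,0.5,0,0,0],[0,-0.14,1.2,0,0,0],[0,-0.14,2.2,0,0,0],[-0.8,-0.14,3.2,0,0,0],[-1.6,-0.14,4.2,0,0,0],[-2.4,-0.14,5,0,0,0],[-2.4,-0.14,5,0,0,0],[-2.4,-0.14,5,0,0,0]]]'; python3 ang.py
python3 - <<'E'
from h import *
b=cap('side');c=cap('wrist')
B=cv2.resize(b['image'][215:345,240:380,::-1],None,fx=4,fy=4,interpolation=cv2.INTER_CUBIC)[:,:560]
C=cv2.resize(c['image'][:,:,::-1],(240,180))
B=B[:520]; o=np.zeros((520,800,3),np.uint8);o[:,:560]=B;o[:180,560:]=C;cv2.imwrite('pics/fin.png',o)
E
```

```text
16.23 [497.29 -43.79 129.15] [-2.2 -3.9 -0.3]
16.2833 [497.3 -43.7 129.2] [-1.2 -4.1  1.1]
[(np.float64(-180.0), np.float64(-89.5)), (np.float64(-62.5), np.float64(-55.5)), (np.float64(-31.0), np.float64(10.0)), (np.float64(11.0), np.float64(31.0)), (np.float64(58.0), np.float64(64.5)), (np.float64(117.0), np.float64(124.0)), (np.float64(145.5), np.float64(179.5))]
time_s: 17.12
eef_pos: [437.3, -47.0, 255.0]
ee_rot: [0.0, 1.0, -0.01, 0.001]
force: [-0.1, -0.3, 0.5]
grip_width: 0.271
grip_force: 0.0
17.1667 [437.5 -47.  254. ] [ 0.5 -0.3  0. ]
[(np.float64(-180.0), np.float64(-175.5)), (np.float64(-122.5), np.float64(-117.5)), (np.float64(-62.5), np.float64(29.5)), (np.float64(58.5), np.float64(64.5)), (np.float64(117.5), np.float64(124.0)), (np.float64(164.0), np.float64(179.5))]
```

View pics/fin.png

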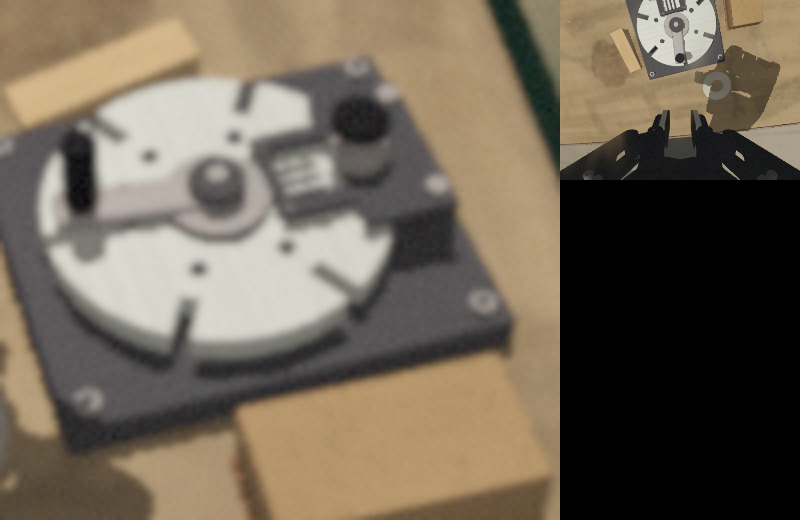

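The picture shows the three ribs in the window (300,180), the button down on its boss (360,120), the gripper clear and the block and wedge where they lay. Handing in.

```bash
python3 -c "
from rig import ctrl
print(ctrl.finish_job())"
```

```text
the job is handed in; nothing more can be done
None
```

The job is handed in: the three-rib sector shows in the window, the button is down on its stop (about 12 N), and the pin holds the wheel when pushed either way. That the pin is fully in the notch is judged by feel, since it can't be seen. The gripper is clear, and the block and wedge look undisturbed.

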